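# Open a double-latched arepa maker

## Robot

A 7-joint arm with a two-finger parallel gripper is mounted at the origin on the work surface. World frame = base frame: x ahead of the robot, y to its left, z up, the work surface at z = 0. Lengths are in m, angles in rad, forces in N, time in s.
With the tool pointing down it reaches from about 0.4 to 0.85 m from the base axis. Payload 4.4 kg.
Tool frame: the origin (TCP) lies at the very end of the fingers, on their centre line; the grasp point (between the pads) lies 19 mm behind it (robot.tcp_to_grasp is the distance from the TCP to the grasp point, in m); z points along the fingers, x is the direction in which the jaws open and shut, and the axes are right-handed (so a half turn about z gives the same grasp; the last joint's range is limited). The gripper opens to 94 mm and grips with 3 to 60 N. Pads are 16 mm wide; open, the fingers measure 119 mm over their backs; the gripper's body (75 mm by 177 mm) begins 78 mm behind the grasp point.
Start: joints at [-1.33, 0.628, 0.038, 1.517, -0.027, 0.996, -0.02], TCP at [0.196, 0.62, 0.181] pointing down, gripper open.
Joint ranges: [-3.06, 3.06], [-0.37, 2.12], [-1.25, 1.32], [0.18, 2.47], [-1.1, 4.24], [0.23, 1.98], [-2.94, 2.94]. Speed limits (rad/s): [2.57, 2.57, 3.14, 3.14, 3.14, 3.14, 3.14].

## Interface

Orientations are given as a unit quaternion [w, x, y, z].
In Python, from bench import robot gives the robot as it stands.
- The arm moves only by the shell command python3 -m crank 'ROWS' [OPENING] [FORCE]. ROWS is a JSON object of lists of equal length, an entry for each row: "xyz": the shift along the tool's x, y, z in m, a list of three; "twist": the turn about the tool's z in rad. In form: {"xyz": [[tx, ty, tz], ...], "twist": [twist, ...]}. A call has 1 to 12 rows; each row is the pose to reach, as a shift and turn from the pose commanded when the call began, along the tool's axes at that moment; what a row does not reach only later rows make up. A row lasts 1/8 s, in which the tool goes at most 62.5 mm and 10.7 degrees, less where a joint would pass 70% of its speed; a pose out of reach is approached as far as the arm can. A call with a gripper value outside its range is refused whole. OPENING is the opening, from 0 (shut) to 1 (fully open), set as the call begins (- or left out, the last holds). The fingers move at their own pace and stop on an object; FORCE is the grip in N (left out, the last holds). Time passes only in rows, so rows that repeat a pose let the fingers close. It gives the time, the measured TCP pose, the force and the opening at its end, in the units of the state.
- robot.get_obs(): the state, without advancing time (a new reading comes with each control period).
- robot.grab_frame(name): name is "scene" or "side" or "wrist"; returns a dict with "frame" (420x560x3 uint8, red, green, blue), "camera_matrix" (3x3 intrinsics, pixels), "R" (3x3) and "t" (3): a world point X has camera coordinates R X + t. Camera axes: x right, y down, z forward; pixel columns grow to the right and rows downward; lengths in m; the calibration is good to about 2 mm. A picture is of the moment at which its call begins. There is no depth.
- robot.sign_off(): hands the job in, once; it reports no verdict.
Trained networks look in a picture, given as the dict that the camera call returned (one of the last four; its "shot" number tells which), for a name from the list of things; names that differ only in an ending like _2 or _b are one class to them, and where a whole thing is asked for, a point or a joint stands for the part that bears it (a point fixed in the world has none). Each returns a list of dicts, best first, with "score" (0 to 1); they miss things now and then, are a little off and sometimes report something else, mostly with a low value. They report only what shows in the picture. A call takes as long as a camera call.
- robot.trace(picture, query): "pixels" (420x560 bool, what is visible of it) and "box" ([left, top, right, bottom] in pixels, round what is visible of it).
- robot.spot_point(picture, query): "at" ([column, row] in pixels: a listed point, or the origin of a listed thing).
The state is a dict: "t": time; "joint_positions": joint angles; "qvel": joint speeds; "tau": joint torques, N m; "tcp_pos": TCP position; "tcp_rot": TCP orientation; "contact_force": force on the tool from outside, world axes, zero at the start; "torque": the same for the moment, N m; "opening": finger opening in m.
Only numpy, scipy, OpenCV 4.12 (cv2) and the standard library are available. Lean on these libraries where they do the work, as an engineer would, in place of code of your own. Each camera call takes 0.05 s, during which the arm holds its last target. There are 200 camera calls.

## Task

Open the red arepa maker: pull its front latch lever fully forward, lift the lid by its handle just until the safety catch stops it and let go, then feel along the gap under the lid's front lip for the hidden catch tab and push it gently sideways, towards the lever's side, to its stop. Then swing the lid up until it stands nearly upright, and let go. Do not wrench the lid against the catch or force the tab or the sill it stands on, and leave the other things on the counter where they are.

Things in the scene. Friction and masses are not known exactly. Their poses are not given: they have to be found in the camera images.
- maker: Arepa maker (clamshell cooker), red lid, black base, fixed; 280 mm wide (y), 270 deep (x), 105 high to the lid's top. Origin: centre of its underside on the counter; x to its rear (hinge side), y to its left (lever side), z up. Its front (-x) roughly faces the robot. The shut lid covers maker x -0.128 to 0.10, y +-0.135; its top face is at z 0.105.
- sill: Steel front sill fixed to the maker, 60 mm deep (x), 182 wide (y), under the lid's front lip. Origin: centre of its flat top face, at maker (-0.12, 0, 0.062); axes as the maker. It carries the hidden catch tab. Over 20 N on tab or sill damages it. With the lid at its first stop (0.36 rad) the lip's lower edge is about 90 mm above the sill, at sill x +0.008.
- gap_right (a point): Right end of the catch's search range, at sill (0.014, -0.036, 0). HIDDEN CATCH, not measured: a red upright tab, 8 mm thick (y), 26 deep (sill x 0.001 to 0.027), 32 high, on the sill under the lip. Its middle is anywhere from here to gap_left, different each time. Reach it with the lid raised, by shut fingers tilted about 40 degrees (pointing rearward and down), sweeping along y.
- gap_left (a point): Left end of the search range, at sill (0.014, 0.036, 0). The tab slides only towards +y (left): it resists with about 4 N, has freed the lid by 10 mm, meets a springy stop at 12 mm (from there the force climbs about 2 N per mm), and stays where it is pushed. So push it from its right side, starting the sweep well to the right of gap_right.
- lid_handle (a point): Middle of the lid's handle: a round black bar, 16 mm thick, along y, 110 mm between its two posts, its axis 36 mm above the lid's top face (28 mm clear under the bar). With the lid shut it is at maker (-0.07, 0, 0.141). It swings with the lid about lid_hinge at a radius of 0.189 m.
- lid_hinge (a point): Point on the lid's hinge axis (the axis runs along the maker's y) at the rear, at maker (0.105, 0, 0.07). Fixed; axes as the maker.
- lid (a joint): Lid angle in rad: 0 shut, growing as its front rises, 1.45 at the hard end. Until the hidden catch has been pushed the lid stops at about 0.36. The hinge is stiff: the lid stays at any angle where it is let go and needs about 7 N at the handle to rise. More than about 25 N on the handle at the stop damages the catch.
- latch (a joint): Angle of the front latch lever in rad: 0 to 0.08 upright and locked, growing as its knob is pulled forward and down (towards maker -x); free of the lid past about 0.25; 1.25 at the end. It stays where it is left; about 2 N at the knob moves it. It pivots about a y-axis at maker (-0.14, 0.115, 0.05).
- latch_knob (a point): Centre of the black ball, 24 mm across, on top of the steel latch lever, 90 mm above the lever's pivot; with the lever upright at maker (-0.14, 0.115, 0.14), in front of the lid and 35 mm above the lid's top face.
- griddle: Bystander: square black-steel griddle, 240 x 240 x 18 mm, two bar handles. Origin: centre of its underside.
- pot: Bystander: lidded red ceramic pot, 180 mm across, 146 mm high. Origin: centre of its underside.
- arepa_press: Bystander: round wooden arepa press, 150 mm across, 48 mm high, with a handle towards its -x. Origin: centre of its underside.
- cup: Bystander: clear glass cup, 74 mm across, 100 mm high. Origin: centre of its underside.
- salt_jar: Bystander: glass jar with a wooden cap, 68 mm across, 100 mm high. Origin: centre of its underside.
- spatula: Bystander: orange silicone spatula lying flat along its x axis. Origin: centre of its underside.

How it is judged:
By the outcome, as a careful person would: the job done as asked, in the order asked, and still so for the second after the job is handed in, with the robot touching nothing.
It also fails if it takes over 72 s, if anything falls off the work surface, if the arm or the gripper's body presses on something with over 40 N, if the wrist force passes 120 N, or if a joint passes its speed limit or range.

## Working session

There is one attempt and no reset: what is moved stays moved. The work goes in short steps, Python scripts to look and compute and a shell command to move; the robot and the scene stay as the last step left them, time stands still between calls to the robot, and variables do not carry over. Pictures are saved under pics/ and viewed, about 8 in all and at most 12, crops included, and the job is handed in when it is done.

```bash
ls; mkdir -p pics
cat > h.py <<'E'
import numpy as np,cv2
from bench import robot
from scipy.spatial.transform import Rotation as Ro
def P(f): return f["camera_matrix"]@np.c_[f["R"],f["t"]]
def tri(fs,ps):
    A=[]
    for f,p in zip(fs,ps):
        M=P(f); A+= [p[0]*M[2]-M[0],p[1]*M[2]-M[1]]
    X=np.linalg.svd(np.array(A))[2][-1]; return X[:3]/X[3]
def proj(f,X):
    q=P(f)@np.r_[X,1]; return q[:2]/q[2]
def save(f,n): cv2.imwrite("pics/"+n,f["frame"][:,:,::-1])
E
python3 - <<'E'
from h import *
o=robot.get_obs(); print(o)
a=robot.grab_frame("scene"); b=robot.grab_frame("side")
for n in ["maker","sill","gap_right","gap_left","lid_handle","lid_hinge","latch_knob"]:
    r=[robot.spot_point(f,n) for f in (a,b)]
    print(n,[[(np.round(d["at"]).tolist(),round(d["score"],2)) for d in x[:2]] for x in r])
    if all(r): 
        X=tri((a,b),[x[0]["at"] for x in r]); print("  ",X.round(4),[np.round(proj(f,X)-x[0]["at"],1) for f,x in zip((a,b),r)])
cv2.imwrite("pics/a.png",cv2.resize(np.hstack([a["frame"],b["frame"]])[:,:,::-1],(800,300)))
save(a,"s0.png");
for n in ["griddle","pot","arepa_press","cup","salt_jar","spatula"]:
    r=[robot.spot_point(f,n) for f in (a,b)]
    if all(r): print(n,tri((a,b),[x[0]["at"] for x in r]).round(3))
    else: print(n,r)
E
```

```text
pics
{'t': 0.0, 'joint_positions': array([-1.3298081 ,  0.62928394,  0.03847979,  1.51832807, -0.02700903,
        0.99626405, -0.02000201]), 'qvel': array([-0.00188565,  0.00083031, -0.00019285, -0.0013224 , -0.000799  ,
        0.00018434, -0.00170155]), 'tau': array([-1.42739268e-04, -5.49738264e+01,  1.14353377e+00, -1.86635077e+01,
       -5.22399531e-02,  2.38630234e-02,  1.56197789e-04]), 'tcp_pos': array([0.19608671, 0.61901167, 0.1800079 ]), 'tcp_rot': array([ 5.34643963e-04,  8.06855716e-01,  5.90747895e-01, -7.01750092e-04]), 'contact_force': array([-1.01391058,  0.77704272,  0.35000874]), 'torque': array([-0.05608805,  0.01466548, -0.03114609]), 'opening': 0.09410142251110047}
maker [[([255.0, 215.0], 0.67)], [([311.0, 248.0], 0.75), ([278.0, 186.0], 0.44)]]
   [ 0.5668 -0.0663 -0.0025] [array([0.6, 0. ]), array([ 0.8, -0.1])]
sill [[], [([285.0, 242.0], 0.86), ([290.0, 245.0], 0.7)]]
gap_right [[], [([290.0, 252.0], 0.88), ([202.0, 195.0], 0.16)]]
gap_left [[], [([280.0, 234.0], 0.76)]]
lid_handle [[([267.0, 182.0], 0.64)], [([294.0, 217.0], 0.68)]]
   [ 0.5105 -0.0534  0.1383] [array([ 1.5, -0. ]), array([ 2. , -0.1])]
lid_hinge [[([225.0, 208.0], 0.79)], []]
latch_knob [[([305.0, 188.0], 0.64)], [([260.0, 207.0], 0.55), ([414.0, 313.0], 0.27)]]
   [0.4315 0.0558 0.1413] [array([-2.5,  0.3]), array([-3.1, -0.3])]
griddle [[], [{'at': [337.6, 380.0], 'score': 0.63}]]
pot [[{'at': [197.6, 176.1], 'score': 0.73}, {'at': [266.1, 182.1], 'score': 0.52}], []]
arepa_press [ 0.383  0.464 -0.   ]
cup [ 0.698  0.374 -0.021]
salt_jar [0.557 0.402 0.001]
spatula [ 0.474  0.618 -0.013]
```

View pics/a.png

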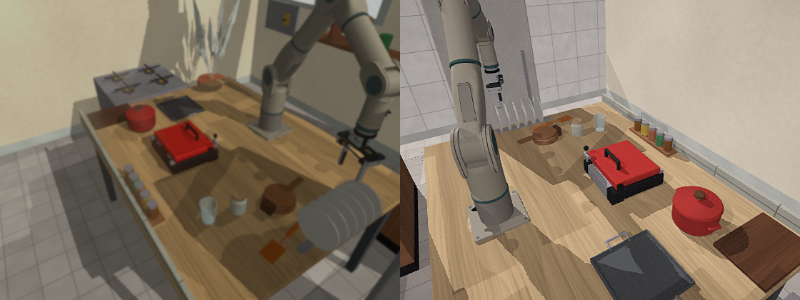

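The scene view (left half) shows the red maker near (183,145) and its knob at (216,134). The side view (right half) shows the handle near (611,157), with the counter clear around the front. The networks agree with this. I'll move above it for a wrist view.

```bash
python3 -m crank '{"xyz":[[0,0,-0.06],[0,0,-0.12],[-0.506,0.454,-0.16],[-0.506,0.454,-0.16],[-0.506,0.454,-0.16],[-0.506,0.454,-0.16],[-0.506,0.454,-0.16],[-0.506,0.454,-0.16],[-0.506,0.454,-0.16],[-0.506,0.454,-0.16],[-0.506,0.454,-0.16],[-0.506,0.454,-0.16]],"twist":[0,0,1.31,1.31,1.31,1.31,1.31,1.31,1.31,1.31,1.31,1.31]}' 0
cat > fit.py <<'E'
from h import *
from scipy.optimize import least_squares
M={"maker":(0,0,0),"sill":(-.12,0,.062),"gap_right":(-.106,-.036,.062),"gap_left":(-.106,.036,.062),"lid_handle":(-.07,0,.141),"lid_hinge":(.105,0,.07),"latch_knob":(-.14,.115,.14)}
def obs(fs,names=M):
    out=[]
    for k,f in fs.items():
        for n in names:
            for d in robot.spot_point(f,n)[:1]:
                if d["score"]>.4: out.append((k,f,n,np.array(d["at"])))
    return out
def W(p,m): c,s=np.cos(p[3]),np.sin(p[3]); return np.array([p[0]+c*m[0]-s*m[1],p[1]+s*m[0]+c*m[1],p[2]+m[2]])
def fit(O):
    r=lambda p:np.concatenate([proj(f,W(p,M[n]))-a for _,f,n,a in O])
    s=least_squares(r,[.567,-.066,0,-.05],loss="soft_l1",f_scale=2)
    return s.x,[(k,n,(proj(f,W(s.x,M[n]))-a).round(1).tolist()) for k,f,n,a in O]
E
python3 - <<'E'
from fit import *
fs={k:robot.grab_frame(k) for k in ("scene","side","wrist")}
p,r=fit(obs(fs)); print(p.round(4)); print(*r,sep="\n")
f=fs["wrist"]; print("cam",(-f["R"].T@f["t"]).round(3),f["R"].round(2).tolist(), f["camera_matrix"][0,0])
save(f,"w1.png"); o=robot.get_obs(); print(o["joint_positions"].round(3),Ro.from_quat(o["tcp_rot"][[1,2,3,0]]).as_matrix().round(4))
E
```

```text
t: 2.9
tcp_pos: [0.4539, 0.0495, 0.3381]
tcp_rot: [-0.0, 1.0, -0.023, 0.001]
contact_force: [0.4, 0.6, 0.5]
opening: 0.0004
[ 0.5758 -0.0646  0.0037 -0.0367]
('scene', 'maker', [-0.4, 1.2])
('scene', 'lid_handle', [5.2, -2.5])
('scene', 'lid_hinge', [0.9, -0.4])
('side', 'maker', [1.8, -0.5])
('side', 'gap_right', [-0.2, -3.0])
('side', 'gap_left', [2.7, -2.0])
('side', 'lid_handle', [3.2, 1.6])
('side', 'lid_hinge', [-0.4, 2.1])
('wrist', 'maker', [0.4, -3.5])
('wrist', 'sill', [-2.1, 0.9])
('wrist', 'gap_left', [-0.1, -2.0])
('wrist', 'lid_handle', [1.4, 0.3])
('wrist', 'lid_hinge', [-1.8, 0.2])
('wrist', 'latch_knob', [0.2, 1.0])
cam [0.459 0.117 0.543] [[1.0, -0.06, 0.0], [-0.06, -0.97, 0.26], [-0.01, -0.26, -0.97]] 318.501104782774
[-0.657  0.21   0.602  1.794 -0.129  1.176 -0.061] [[ 9.989e-01 -4.620e-02 -1.000e-04]
 [-4.620e-02 -9.989e-01  0.000e+00]
 [-1.000e-04 -0.000e+00 -1.000e+00]]
```

View pics/w1.png

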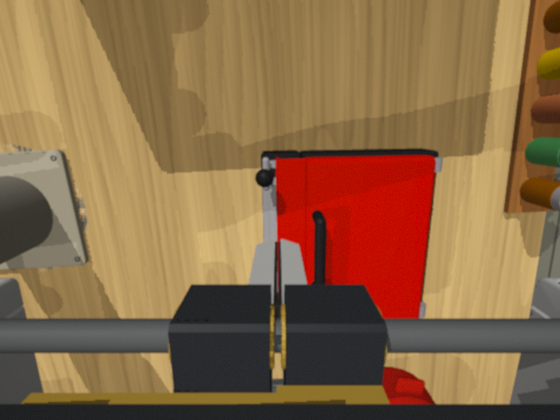

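The wrist view shows the knob at (264,178), the handle bar at about x=320 from row 215 down, and the lid's left edge and front corner at (275,155). I'll refine the pose from these edges with a single frame.

```bash
cat >> h.py <<'E'
def ray(f,p,z):
    d=f["R"].T@np.linalg.solve(f["camera_matrix"],[p[0],p[1],1]); c=-f["R"].T@f["t"]; return c+d*(z-c[2])/d[2]
E
python3 - <<'E'
from h import *
f=robot.grab_frame("wrist"); im=f["frame"].astype(int)
red=(im[...,0]>130)&(im[...,1]<60)&(im[...,2]<60)
L=np.array([ray(f,(np.argmax(red[r,240:])+240,r+.5),.105) for r in range(165,232,4)])
T=np.array([ray(f,(c+.5,np.argmax(red[100:,c])+100),.105) for c in range(312,428,6)])
a=np.polyfit(L[:,1],L[:,0],1); b=np.polyfit(T[:,0],T[:,1],1)
print("front yaw",-np.arctan(a[0]),"left yaw",np.arctan(b[0]))
print("front edge x at y=-.06",np.polyval(a,-.06),"left edge y at x=.55",np.polyval(b,.55), np.std(L[:,0]-np.polyval(a,L[:,1])),np.std(T[:,1]-np.polyval(b,T[:,0])))
R=[ray(f,(700-np.argmax(red[r,::-1])-140,r+.5),.105) for r in (170,230,280)];print("rear",np.round(R,4))
dark=(im.sum(2)<90)[160:197,250:275]; y,x=np.nonzero(dark); print("knob",x.mean()+250.5,y.mean()+160.5,ray(f,(x.mean()+250.5,y.mean()+160.5),.14).round(4))
dk=(im.sum(2)<110)
print("handle",[ray(f,(310+np.nonzero(dk[r,310:330])[0].mean()+.5,r),.141).round(4).tolist() for r in (225,260) ])
o=robot.get_obs();print(o["tcp_pos"],o["t"])
E
```

```text
front yaw -0.020302443078821435 left yaw -0.04040900085915446
front edge x at y=-.06 0.4534667774750093 left edge y at x=.55 0.07300311990722357 0.0007431204575436096 0.00034789718638525636
rear [[ 0.6745  0.0574  0.105 ]
 [ 0.6716 -0.0289  0.105 ]
 [ 0.6686 -0.1078  0.105 ]]
knob 268.640625 185.4765625 [0.4427 0.0532 0.14  ]
handle [[0.5088, -0.0022, 0.141], [0.5096, -0.0519, 0.141]]
[0.45324715 0.05106254 0.33757039] 4.15
```

```bash
python3 -m crank '{"xyz":[[0.027,-0.007,0.05],[0.027,-0.007,0.1],[0.027,-0.007,0.15],[0.027,-0.007,0.19],[0.027,-0.007,0.214],[0.027,-0.007,0.214]],"twist":[-0.016,-0.016,-0.016,-0.016,-0.016,-0.016]}' 0.25 20
python3 - <<'E'
from h import *
f=robot.grab_frame("side"); cv2.imwrite("pics/s2.png",cv2.resize(f["frame"][150:330,180:420,::-1],(800,600))); print(robot.get_obs()["joint_positions"].round(3))
E
```

```text
t: 4.9
tcp_pos: [0.4792, 0.0566, 0.1222]
tcp_rot: [0.0, 1.0, -0.015, -0.002]
contact_force: [-0.4, 0.4, 0.8]
opening: 0.0238
[-0.499  0.521  0.469  2.04  -0.373  0.664  0.184]
```

View pics/s2.png

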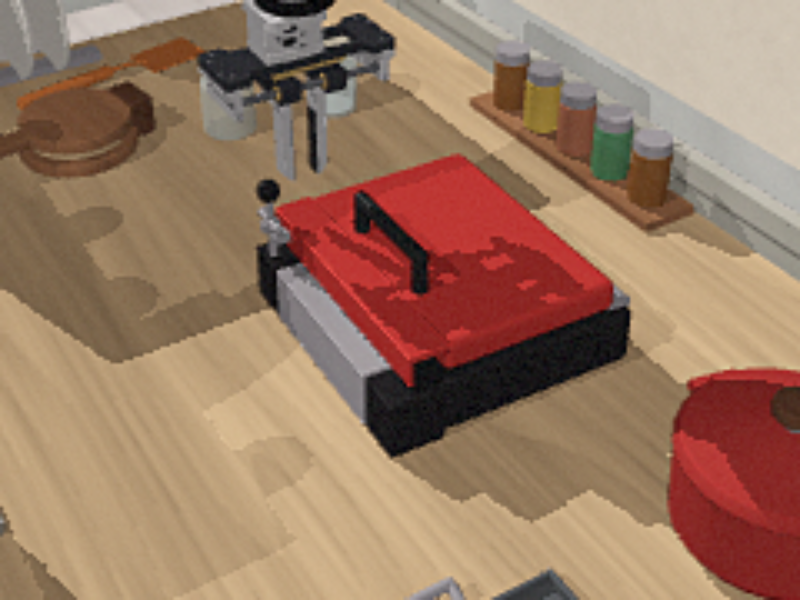

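Run:
```python
from h import *
f=robot.grab_frame("side")
c=lambda X:((proj(f,X)-[180,150])*3.333).round()
print("knob pred",c([.440,.057,.14]),"front finger tip",c([.461,.0566,.122]),"rear",c([.497,.0566,.122]))
print("lid handle", c([.508,-.06,.141]))
```

```text
knob pred [265. 188.] front finger tip [285. 197.] rear [317. 187.]
lid handle [387. 224.]
```

Run:
```python
from h import *
out=[]
for n in ("side","scene"):
    f=robot.grab_frame(n); u,v=proj(f,[.461,.0566,.122]).round().astype(int)
    c=cv2.resize(f["frame"][v-38:v+37,u-50:u+50,::-1],(800,600),interpolation=cv2.INTER_CUBIC)[:,200:600].copy()
    for X in ([.461,.0566,.122],[.497,.0566,.122],[.44,.057,.14]):
        q=(proj(f,X)-[u-50,v-38])*8-[200,0]; cv2.circle(c,tuple(int(z) for z in q),4,(0,255,0),2)
    out.append(c)
cv2.imwrite("pics/s3.png",np.hstack(out))
```

```text
(no output)
```

View pics/s3.png

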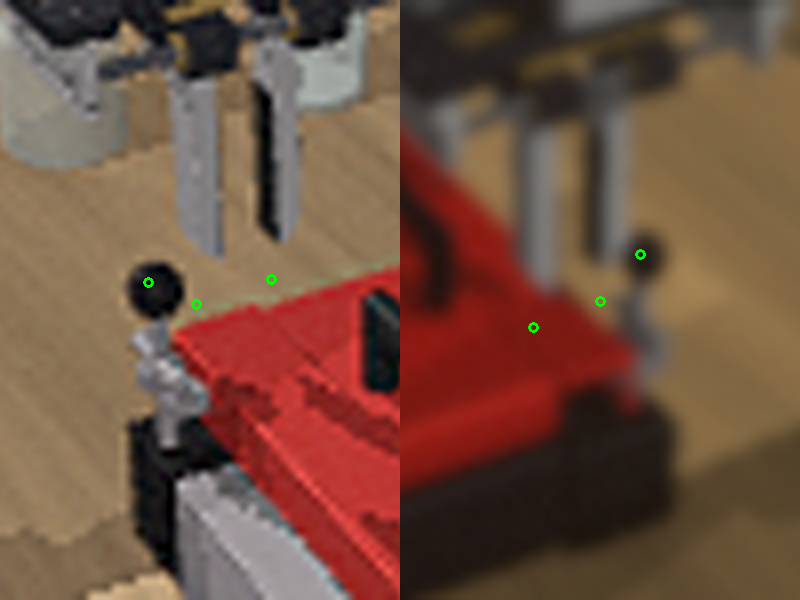

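The crops show the finger tips about 20 mm above the reported TCP: side view (205,255) against a predicted (197,304). The knob prediction fits. I'll lower in small steps while watching the force.

```bash
python3 -m crank '{"xyz":[[0,0,0.005],[0,0,0.01],[0,0,0.01]],"twist":[0,0,0]}'
python3 - <<'E'
from h import *
fs=[];ps=[]
for n in ("side","scene"):
    f=robot.grab_frame(n); u,v=proj(f,[.461,.0566,.122]).round().astype(int); fs.append(f)
    ps.append(np.array([u-50,v-38])+(np.array([205+200,255]) if n=="side" else np.array([605-400+200,262]))/8)
X=tri(fs,ps); print(X.round(4),[(proj(f,X)-p).round(1) for f,p in zip(fs,ps)])
save(fs[0],"s4.png")
f=fs[0]
print("tip pred now",proj(f,[.461,.0566,.112]).round())
E
```

```text
t: 5.48
tcp_pos: [0.4802, 0.0569, 0.1133]
tcp_rot: [-0.0, 1.0, -0.015, -0.0]
contact_force: [-0.1, 0.3, -0.3]
opening: 0.0235
[0.4636 0.058  0.1452] [array([-0.9, -0.1]), array([-0.8,  0.1])]
tip pred now [266. 212.]
```

```bash
python3 -m crank '{"xyz":[[0,0,0.005],[0,0,0.01],[0,0,0.01]],"twist":[0,0,0]}'; python3 -m crank '{"xyz":[[-0.006,0,0],[-0.012,0,0],[-0.016,0,0.001],[-0.016,0,0.001]],"twist":[0,0,0,0]}'
```

```text
t: 5.95
tcp_pos: [0.4801, 0.0568, 0.1031]
tcp_rot: [0.0, 1.0, -0.015, -0.001]
contact_force: [0.8, 0.4, 0.5]
opening: 0.0234
t: 6.45
tcp_pos: [0.4641, 0.0574, 0.1027]
tcp_rot: [-0.0, 1.0, -0.015, -0.0]
contact_force: [0.6, -0.5, -0.0]
opening: 0.0235
```

```bash
python3 -m crank '{"xyz":[[-0.006,0,0.0],[-0.012,0,0.002],[-0.018,0,0.004],[-0.018,0,0.004]],"twist":[0,0,0,0]}'
python3 - <<'E'
from h import *
out=[]
for n in ("side","scene"):
    f=robot.grab_frame(n); u,v=proj(f,[.440,.057,.11]).round().astype(int)
    out.append(cv2.resize(f["frame"][v-38:v+37,u-25:u+25,::-1],(400,600),interpolation=cv2.INTER_CUBIC))
cv2.imwrite("pics/s5.png",np.hstack(out))
E
```

```text
t: 6.95
tcp_pos: [0.4451, 0.0579, 0.0982]
tcp_rot: [-0.0, 1.0, -0.015, -0.001]
contact_force: [0.5, -0.2, 0.2]
opening: 0.0235
```

View pics/s5.png

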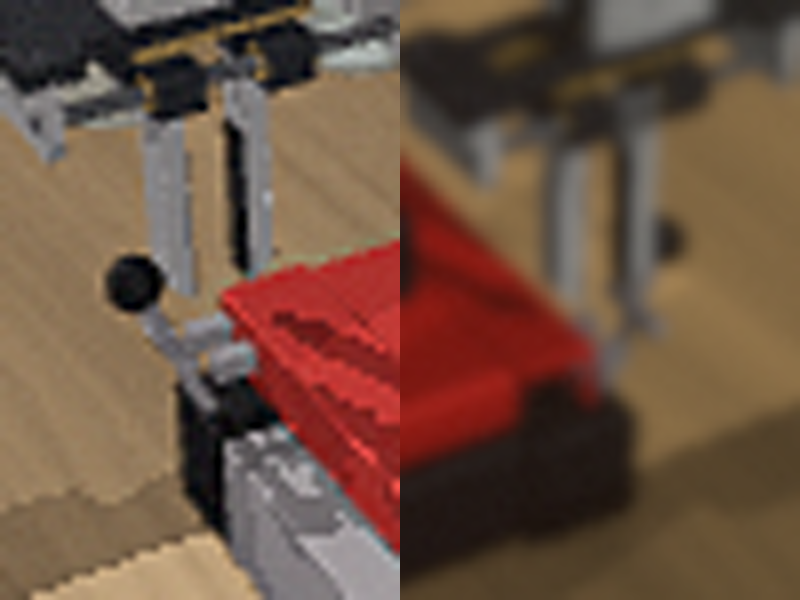

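The side view shows the knob ball at (133,283) leaning forward in front of the finger, so the lever is moving. I'll continue along the arc.

```bash
python3 -m crank '{"xyz":[[-0.01,0,0.005],[-0.02,0,0.011],[-0.03,0,0.019],[-0.0395,0,0.029],[-0.044,0,0.036],[-0.049,0,0.045],[-0.054,0,0.055],[-0.056,0,0.057],[-0.057,0,0.058],[-0.057,0,0.058]],"twist":[0,0,0,0,0,0,0,0,0,0]}'
python3 - <<'E'
from h import *
print(robot.get_obs()["joint_positions"].round(2))
out=[]
for n in ("side","scene"):
    f=robot.grab_frame(n); u,v=proj(f,[.40,.057,.1]).round().astype(int)
    c=cv2.resize(f["frame"][v-38:v+37,u-25:u+25,::-1],(400,600),interpolation=cv2.INTER_CUBIC)
    for th in (1.1,1.25):
        q=(proj(f,[.44-.09*np.sin(th),.0575,.05+.09*np.cos(th)])-[u-25,v-38])*8; cv2.circle(c,tuple(int(z) for z in q),3,(0,255,0),2)
    out.append(c)
cv2.imwrite("pics/s6.png",np.hstack(out))
E
```

```text
t: 8.3
tcp_pos: [0.3948, 0.0598, 0.0449]
tcp_rot: [-0.002, 1.0, -0.016, 0.006]
contact_force: [-2.5, -2.1, 73.9]
opening: 0.0234
[-0.41  0.57  0.28  2.33 -0.54  0.29  0.31]
```

View pics/s6.png

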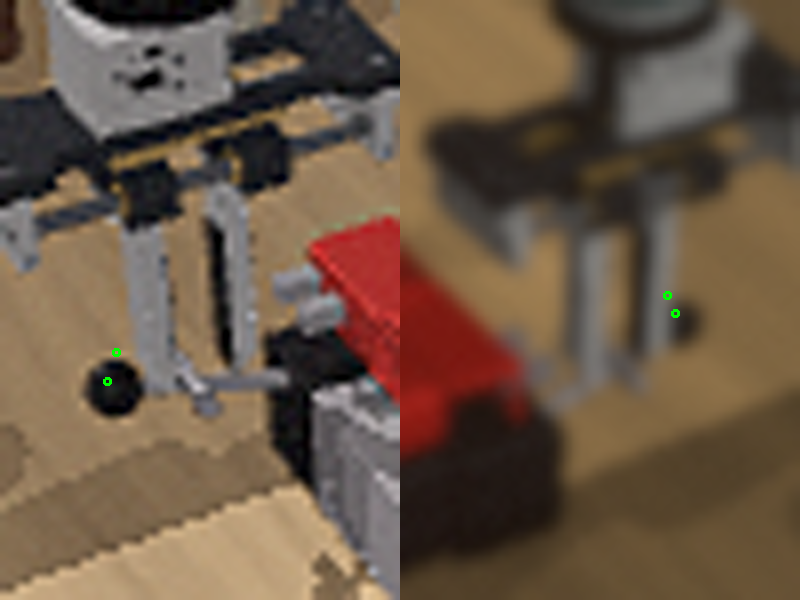

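The lever is at its end: the ball sits on the 1.25 mark in both views. The tool is pressing down at 74 N, so I'm lifting off right away.

```bash
python3 -m crank '{"xyz":[[0,0,-0.02],[0,0,-0.06],[0,0,-0.12]],"twist":[0,0,0]}'
python3 - <<'E'
from h import *
print(robot.get_obs()["joint_positions"].round(2))
E
```

```text
t: 8.78
tcp_pos: [0.3877, 0.0593, 0.1606]
tcp_rot: [0.001, 1.0, -0.015, -0.002]
contact_force: [1.5, 0.7, 0.7]
opening: 0.0236
[-0.67  0.35  0.58  2.22 -0.31  0.66  0.11]
```

```bash
python3 -m crank '{"xyz":[[0,0,-0.06],[0.03,0.03,-0.08],[0.07,0.065,-0.08],[0.11,0.1,-0.08],[0.125,0.115,-0.08],[0.125,0.115,-0.03],[0.125,0.115,0.015],[0.125,0.115,0.04],[0.125,0.115,0.05],[0.125,0.115,0.05]],"twist":[0,0,0,0,0,0,0,0,0,0]}' 0.6
python3 - <<'E'
from h import *
print(robot.get_obs()["joint_positions"].round(2))
out=[]
for n in ("side","scene"):
    f=robot.grab_frame(n); u,v=proj(f,[.509,-.06,.141]).round().astype(int)
    c=cv2.resize(f["frame"][v-38:v+37,u-25:u+25,::-1],(400,600),interpolation=cv2.INTER_CUBIC)
    out.append(c)
cv2.imwrite("pics/s7.png",np.hstack(out))
E
```

```text
t: 10.02
tcp_pos: [0.5106, -0.0592, 0.1102]
tcp_rot: [-0.0, 1.0, -0.015, -0.001]
contact_force: [0.5, -0.1, 0.7]
opening: 0.0562
[-0.3   0.59  0.54  1.98 -0.46  0.7   0.5 ]
```

View pics/s7.png

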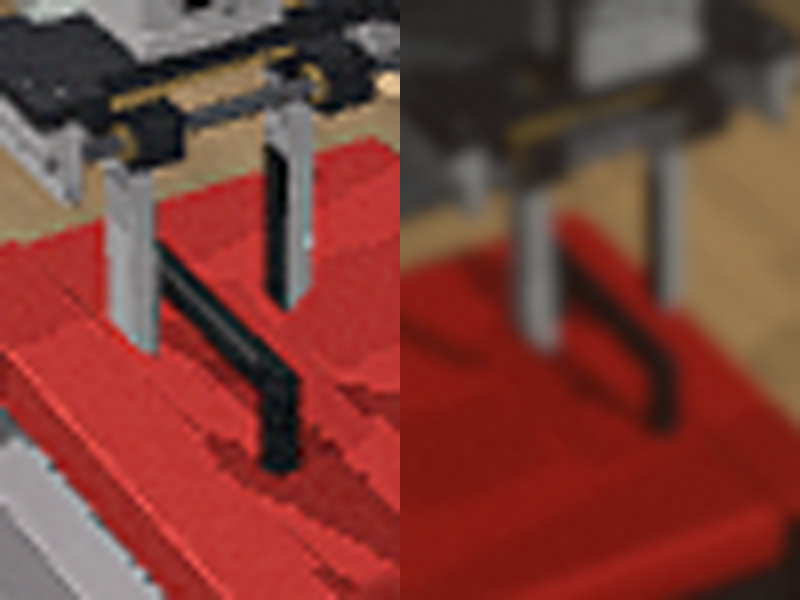

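The fingers straddle the bar, with tips at (155,350) and (290,308) in the side view. The bar runs between them. I'll lower 12 mm and grip.

```bash
python3 -m crank '{"xyz":[[0,0,0.006],[0,0,0.012],[0,0,0.012]],"twist":[0,0,0]}'; python3 -m crank '{"xyz":[[0,0,0],[0,0,0],[0,0,0],[0,0,0],[0,0,0]],"twist":[0,0,0,0,0]}' 0 25
```

```text
t: 10.5
tcp_pos: [0.5107, -0.0589, 0.0982]
tcp_rot: [-0.0, 1.0, -0.015, -0.0]
contact_force: [-0.2, -0.4, 1.0]
opening: 0.0566
t: 11.12
tcp_pos: [0.5074, -0.0588, 0.0982]
tcp_rot: [-0.001, 1.0, -0.015, -0.003]
contact_force: [-6.5, -0.5, 5.8]
opening: 0.0151
```

```bash
python3 -m crank '{"xyz":[[0.003,0,-0.0077],[0.007,0,-0.0154],[0.011,0,-0.0227],[0.0154,0,-0.030],[0.02,0,-0.037],[0.0251,0,-0.0441],[0.0251,0,-0.0441]],"twist":[0,0,0,0,0,0,0]}'
```

```text
t: 12.0
tcp_pos: [0.531, -0.0598, 0.1422]
tcp_rot: [-0.001, 1.0, -0.015, -0.005]
contact_force: [-11.0, -0.8, 3.8]
opening: 0.0156
```

```bash
python3 -m crank '{"xyz":[[0.0035,0,-0.004],[0.006,0,-0.0075],[0.006,0,-0.0075]],"twist":[0,0,0]}'
```

```text
t: 12.38
tcp_pos: [0.5362, -0.06, 0.1493]
tcp_rot: [-0.001, 1.0, -0.015, -0.006]
contact_force: [-11.3, -1.1, 1.2]
opening: 0.0154
```

```bash
python3 -m crank '{"xyz":[[0,0,-0.0025],[0,0,-0.0025]],"twist":[0,0]}'
```

```text
t: 12.62
tcp_pos: [0.5383, -0.0601, 0.1518]
tcp_rot: [-0.0, 1.0, -0.015, -0.004]
contact_force: [-7.6, -0.9, -2.0]
opening: 0.0154
```

```bash
python3 -m crank '{"xyz":[[0.001,0,-0.002],[0.001,0,-0.002]],"twist":[0,0]}'
```

```text
t: 12.88
tcp_pos: [0.5399, -0.0602, 0.1538]
tcp_rot: [-0.0, 1.0, -0.015, -0.003]
contact_force: [-5.8, -1.0, -2.9]
opening: 0.0156
```

```bash
python3 -m crank '{"xyz":[[0.001,0,-0.0015],[0.001,0,-0.0015]],"twist":[0,0]}'
```

```text
t: 13.12
tcp_pos: [0.5411, -0.0603, 0.1553]
tcp_rot: [-0.0, 1.0, -0.015, -0.003]
contact_force: [-4.6, -0.2, -4.7]
opening: 0.0154
```

```bash
python3 -m crank '{"xyz":[[0.001,0,-0.0012],[0.001,0,-0.0012]],"twist":[0,0]}'
```

```text
t: 13.38
tcp_pos: [0.5421, -0.0603, 0.1564]
tcp_rot: [-0.0, 1.0, -0.015, -0.003]
contact_force: [-4.9, -0.7, -4.3]
opening: 0.0154
```

```bash
python3 -m crank '{"xyz":[[0.001,0,-0.001],[0.001,0,-0.001]],"twist":[0,0]}'
```

```text
t: 13.62
tcp_pos: [0.5429, -0.0603, 0.1573]
tcp_rot: [-0.0, 1.0, -0.015, -0.003]
contact_force: [-5.2, -1.9, -5.3]
opening: 0.0155
```

```bash
python3 -m crank '{"xyz":[[0.001,0,-0.001],[0.001,0,-0.001]],"twist":[0,0]}'
```

```text
t: 13.88
tcp_pos: [0.5437, -0.0604, 0.1583]
tcp_rot: [-0.0, 1.0, -0.015, -0.003]
contact_force: [-5.0, -1.0, -4.6]
opening: 0.015
```

```bash
python3 -m crank '{"xyz":[[0.001,0,-0.0012],[0.001,0,-0.0012]],"twist":[0,0]}'
```

```text
t: 14.12
tcp_pos: [0.5444, -0.0604, 0.1591]
tcp_rot: [0.0, 1.0, -0.015, -0.004]
contact_force: [-6.5, -2.4, -7.0]
opening: 0.0154
```

```bash
python3 -m crank '{"xyz":[[0.001,0,-0.0012],[0.001,0,-0.0012]],"twist":[0,0]}'
```

```text
t: 14.38
tcp_pos: [0.5448, -0.0604, 0.1597]
tcp_rot: [0.0, 1.0, -0.015, -0.004]
contact_force: [-5.8, -1.3, -11.2]
opening: 0.015
```

The motion has stalled and the force rose to about 12 N, so the lid is at its first stop. I'll release and rise, then test whether the tool tilts at the top of the reach, since rows have no tilt input.

```bash
python3 -m crank '{"xyz":[[-0.001,0,0.001],[-0.001,0,0.001],[-0.001,0,0.001],[-0.001,0,-0.01],[-0.001,0,-0.05],[-0.001,0,-0.11],[-0.001,0,-0.17],[-0.001,0,-0.23]],"twist":[0,0,0,0,0,0,0,0]}' 0.4; python3 -m crank '{"xyz":[[0,0,-0.06],[0,0,-0.12],[0,0,-0.18],[0,0,-0.24],[0,0,-0.3],[0,0,-0.36],[0,0,-0.42],[0,0,-0.48],[0,0,-0.54],[0,0,-0.6]],"twist":[0,0,0,0,0,0,0,0,0,0]}' 0
python3 - <<'E'
from h import *
o=robot.get_obs(); print(o["joint_positions"].round(2), Ro.from_quat(o["tcp_rot"][[1,2,3,0]]).as_matrix().round(3))
f=robot.grab_frame("side"); cv2.imwrite("pics/s8.png",cv2.resize(f["frame"][150:330,180:420,::-1],(800,600),interpolation=cv2.INTER_CUBIC))
E
```

```text
t: 15.38
tcp_pos: [0.5481, -0.0604, 0.3951]
tcp_rot: [0.0, 1.0, -0.015, 0.001]
contact_force: [1.0, 0.5, -0.3]
opening: 0.0375
t: 16.62
tcp_pos: [0.482, -0.0281, 0.7328]
tcp_rot: [0.008, 0.993, -0.012, 0.121]
contact_force: [0.6, 0.7, -0.8]
opening: 0.0004
[-0.52  0.17  0.76  0.79 -0.16  1.98  0.11] [[ 0.97  -0.026  0.241]
 [-0.022 -1.    -0.02 ]
 [ 0.241  0.014 -0.97 ]]
```

View pics/s8.png

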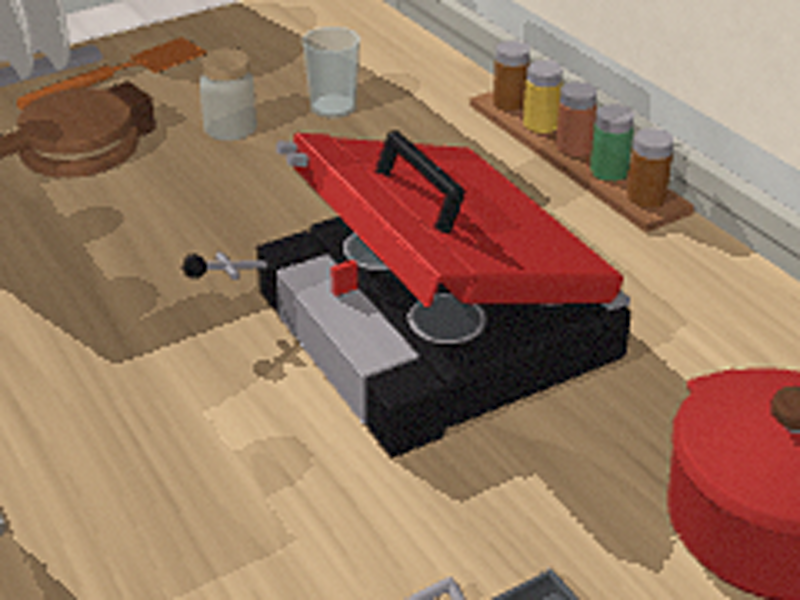

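The lid stands at its first stop with the latch lying forward, and the red tab shows on the sill at (345,277). The tool did tilt 14° at the reach limit, so I'll go on to about 40°.

```bash
python3 -m crank '{"xyz":[[0.014,0,-0.06],[0.028,0,-0.12],[0.042,0,-0.18],[0.056,0,-0.24]],"twist":[0,0,0,0]}'
python3 - <<'E'
from h import *
o=robot.get_obs(); print(o["joint_positions"].round(2), Ro.from_quat(o["tcp_rot"][[1,2,3,0]]).as_matrix().round(3))
f=robot.grab_frame("side")
for z in (.062,.078,.094): print(ray(f,(180+345/3.333,150+277/3.333),z).round(4))
p=(.577,-.062,0,-.03)
from fit import W
print("sill ends",[W(p,(-.106,y,.062)).round(3) for y in (-.036,.036)])
E
```

```text
t: 17.18
tcp_pos: [0.472, -0.0276, 0.7627]
tcp_rot: [0.011, 0.988, -0.014, 0.154]
contact_force: [-0.5, 0.1, 0.5]
opening: 0.0003
[-0.4   0.12  0.51  0.75 -0.07  1.98  0.03] [[ 0.952 -0.031  0.303]
 [-0.024 -0.999 -0.026]
 [ 0.304  0.018 -0.953]]
[ 0.484  -0.0196  0.062 ]
[ 0.4736 -0.038   0.078 ]
[ 0.4632 -0.0564  0.094 ]
sill ends [array([ 0.47 , -0.095,  0.062]), array([ 0.472, -0.023,  0.062])]
```

```bash
python3 -m crank '{"xyz":[[0.12,0,-0.38],[0.12,0,-0.38],[0.12,0,-0.38],[0.12,0,-0.38],[0.12,0,-0.38],[0.12,0,-0.38],[0.12,0,-0.38],[0.12,0,-0.38]],"twist":[0,0,0,0,0,0,0,0]}'
python3 - <<'E'
from h import *
o=robot.get_obs(); print(o["joint_positions"].round(2), Ro.from_quat(o["tcp_rot"][[1,2,3,0]]).as_matrix().round(3))
E
```

```text
t: 18.23
tcp_pos: [0.4612, -0.023, 0.7945]
tcp_rot: [0.012, 0.982, -0.013, 0.189]
contact_force: [0.6, 0.0, -0.4]
opening: 0.0005
[-0.58  0.08  0.68  0.71 -0.06  1.98  0.03] [[ 0.928 -0.03   0.372]
 [-0.02  -0.999 -0.029]
 [ 0.372  0.019 -0.928]]
```

```bash
python3 -m crank '{"xyz":[[0.06,0,-0.15],[0.06,0,-0.15]],"twist":[0,0]}';python3 -m crank '{"xyz":[[0.06,0,-0.14],[0.06,0,-0.14]],"twist":[0,0]}';python3 -m crank '{"xyz":[[0.06,0,-0.14],[0.06,0,-0.14]],"twist":[0,0]}';python3 -m crank '{"xyz":[[0.06,0,-0.14],[0.06,0,-0.14]],"twist":[0,0]}'
python3 - <<'E'
from h import *
o=robot.get_obs(); print(o["joint_positions"].round(2), Ro.from_quat(o["tcp_rot"][[1,2,3,0]]).as_matrix().round(3))
E
```

```text
t: 18.48
tcp_pos: [0.4594, -0.022, 0.823]
tcp_rot: [0.013, 0.975, -0.013, 0.222]
contact_force: [0.8, -0.9, -0.1]
opening: 0.0004
t: 18.73
tcp_pos: [0.4549, -0.0205, 0.8505]
tcp_rot: [0.014, 0.967, -0.012, 0.253]
contact_force: [0.3, 0.2, -0.1]
opening: 0.0005
t: 18.98
tcp_pos: [0.4519, -0.0154, 0.8772]
tcp_rot: [0.012, 0.959, -0.006, 0.283]
contact_force: [1.0, 1.1, -0.2]
opening: 0.0003
t: 19.23
tcp_pos: [0.4476, -0.0153, 0.8932]
tcp_rot: [0.012, 0.954, -0.007, 0.301]
contact_force: [0.2, 0.6, -0.7]
opening: 0.0001
[-0.9   0.03  0.89  0.53  0.02  1.98 -0.02] [[ 0.819 -0.02   0.573]
 [-0.005 -1.    -0.027]
 [ 0.574  0.02  -0.819]]
```

```bash
python3 -m crank '{"xyz":[[-0.036,0.008,0.045],[-0.073,0.015,0.09],[-0.11,0.023,0.136],[-0.146,0.031,0.181],[-0.183,0.039,0.226],[-0.218,0.046,0.271],[-0.255,0.054,0.317],[-0.29,0.061,0.362],[-0.327,0.069,0.407],[-0.363,0.077,0.452],[-0.4,0.084,0.498],[-0.436,0.092,0.543]],"twist":[0.175,0.35,0.525,0.7,0.875,1.05,1.225,1.4,1.571,1.571,1.571,1.571]}'
python3 - <<'E'
from h import *
o=robot.get_obs(); print(o["joint_positions"].round(2), Ro.from_quat(o["tcp_rot"][[1,2,3,0]]).as_matrix().round(3))
E
```

```text
t: 20.72
tcp_pos: [0.4124, -0.0985, 0.3057]
tcp_rot: [-0.198, 0.678, -0.674, 0.216]
contact_force: [0.3, 0.3, 0.3]
opening: 0.0006
[ 0.05 -0.16  0.22  2.44 -0.34  0.29 -1.  ] [[-0.002 -0.828  0.56 ]
 [-1.    -0.013 -0.023]
 [ 0.026 -0.56  -0.828]]
```

```bash
python3 -m crank '{"xyz":[[0.006,0.022,0.044],[0.012,0.044,0.088],[0.018,0.067,0.1315],[0.018,0.067,0.1315],[0.018,0.067,0.1315]],"twist":[0,0,0,0,0]}'
python3 - <<'E'
from h import *
o=robot.get_obs(); print(o["joint_positions"].round(2), Ro.from_quat(o["tcp_rot"][[1,2,3,0]]).as_matrix().round(3))
E
```

```text
t: 21.35
tcp_pos: [0.4257, -0.1319, 0.2347]
tcp_rot: [-0.185, 0.687, -0.677, 0.189]
contact_force: [0.1, 1.2, 0.4]
opening: 0.0003
[ 0.46  0.07 -0.04  2.47 -1.1   0.23 -0.1 ] [[ 0.011 -0.86   0.51 ]
 [-1.    -0.014 -0.002]
 [ 0.009 -0.51  -0.86 ]]
```

```bash
python3 -m crank '{"xyz":[[0,0,-0.01],[0,0,-0.02],[0,0,-0.03],[0,0,-0.03],[0,0,-0.03],[0,0,-0.03],[0,0,-0.03],[0,0,-0.03],[0,0,-0.03]],"twist":[-0.18,-0.36,-0.54,-0.72,-0.9,-1.08,-1.26,-1.44,-1.6]}'
python3 - <<'E'
from h import *
o=robot.get_obs(); print(o["joint_positions"].round(2), Ro.from_quat(o["tcp_rot"][[1,2,3,0]]).as_matrix().round(3))
E
```

```text
t: 22.48
tcp_pos: [0.4109, -0.1307, 0.2621]
tcp_rot: [0.007, 0.964, 0.023, 0.266]
contact_force: [0.3, -0.6, 0.1]
opening: 0.0005
[ 0.46 -0.01 -0.01  2.44 -0.81  0.31  1.23] [[ 0.857  0.04   0.513]
 [ 0.047 -0.999 -0.001]
 [ 0.513  0.025 -0.858]]
```

```bash
python3 -m crank '{"xyz":[[0,-0.03,-0.01],[0,-0.06,-0.01],[0,-0.09,-0.01],[0,-0.12,-0.01],[0,-0.15,-0.01],[0,-0.18,-0.01],[0,-0.21,-0.01],[0,-0.25,-0.01],[0,-0.28,-0.01],[0,-0.28,-0.01]],"twist":[-0.18,-0.36,-0.54,-0.72,-0.9,-1.08,-1.26,-1.44,-1.57,-1.57]}'
python3 - <<'E'
from h import *
o=robot.get_obs(); print(o["joint_positions"].round(2), Ro.from_quat(o["tcp_rot"][[1,2,3,0]]).as_matrix().round(3))
E
```

```text
t: 23.72
tcp_pos: [0.3646, 0.116, 0.2522]
tcp_rot: [0.138, 0.748, 0.628, 0.168]
contact_force: [-0.2, -0.7, -0.2]
opening: 0.0004
[ 0.78 -0.13 -1.25  2.44  0.2   0.36  0.73] [[ 0.156  0.892  0.424]
 [ 0.985 -0.174  0.004]
 [ 0.077  0.417 -0.906]]
```

```bash
python3 -m crank '{"xyz":[[-0.004,-0.02,0.03],[-0.007,-0.03,0.06],[-0.008,-0.042,0.09],[-0.008,-0.042,0.09]],"twist":[-0.1,-0.15,-0.15,-0.15]}'
python3 - <<'E'
from h import *
o=robot.get_obs(); print(o["joint_positions"].round(2), Ro.from_quat(o["tcp_rot"][[1,2,3,0]]).as_matrix().round(3))
E
```

```text
t: 24.22
tcp_pos: [0.3947, 0.1332, 0.1788]
tcp_rot: [0.143, 0.703, 0.682, 0.139]
contact_force: [-2.8, -3.8, -1.6]
opening: 0.0009
[ 0.34  0.36 -1.25  2.47  1.25  0.69 -0.37] [[ 0.03   0.92   0.391]
 [ 1.    -0.027 -0.012]
 [-0.001  0.391 -0.92 ]]
```

```bash
python3 -m crank '{"xyz":[[0,-0.01,0.025],[0,-0.02,0.05],[0,-0.026,0.06],[0,-0.026,0.06]],"twist":[0,0,0,0]}'
python3 - <<'E'
from h import *
o=robot.get_obs(); print(o["joint_positions"].round(2), Ro.from_quat(o["tcp_rot"][[1,2,3,0]]).as_matrix().round(3))
E
```

```text
t: 24.72
tcp_pos: [0.4119, 0.1451, 0.1251]
tcp_rot: [0.137, 0.705, 0.684, 0.125]
contact_force: [0.1, -0.2, 0.9]
opening: 0.0007
[ 0.23  0.61 -1.25  2.47  1.44  0.88 -0.58] [[ 0.033  0.931  0.365]
 [ 0.999 -0.027 -0.022]
 [-0.011  0.365 -0.931]]
```

```bash
python3 -m crank '{"xyz":[[-0.01,0.012,-0.035],[-0.06,0.025,-0.065],[-0.11,0.025,-0.065],[-0.16,0.025,-0.065],[-0.2,0.025,-0.065],[-0.245,0.025,-0.065],[-0.245,0.025,-0.065]],"twist":[0,0,0,0,0,0,0]}'
python3 - <<'E'
from h import *
o=robot.get_obs(); print(o["joint_positions"].round(2), Ro.from_quat(o["tcp_rot"][[1,2,3,0]]).as_matrix().round(3))
E
```

```text
t: 25.6
tcp_pos: [0.4029, -0.1033, 0.1989]
tcp_rot: [0.14, 0.709, 0.68, 0.125]
contact_force: [-0.3, 0.7, 0.3]
opening: 0.0004
[ 1.28  0.26 -1.24  2.43  0.82  0.33  0.88] [[ 0.043  0.929  0.367]
 [ 0.999 -0.036 -0.028]
 [-0.013  0.368 -0.93 ]]
```

```bash
python3 -m crank '{"xyz":[[-0.005,-0.003,0.024],[-0.01,-0.006,0.048],[-0.0155,-0.0094,0.072],[-0.0155,-0.0094,0.072]],"twist":[0,0,0,0]}'
python3 - <<'E'
from h import *
o=robot.get_obs(); print(o["joint_positions"].round(2), Ro.from_quat(o["tcp_rot"][[1,2,3,0]]).as_matrix().round(3))
E
```

```text
t: 26.1
tcp_pos: [0.4278, -0.1158, 0.1312]
tcp_rot: [0.134, 0.705, 0.685, 0.126]
contact_force: [0.2, 14.4, 25.1]
opening: 0.0008
[ 1.13  0.58 -1.25  2.47  1.51  0.54  0.21] [[ 0.029  0.932  0.361]
 [ 1.    -0.025 -0.017]
 [-0.007  0.361 -0.932]]
```

Unexpected contact of about 29 N. I'll back off a little and look.

```bash
python3 -m crank '{"xyz":[[0.005,0.003,-0.024],[0.005,0.003,-0.03]],"twist":[0,0]}'
python3 - <<'E'
from h import *
o=robot.get_obs(); print(o["joint_positions"].round(2))
f=robot.grab_frame("side"); g=robot.grab_frame("scene")
cv2.imwrite("pics/s9.png",np.hstack([cv2.resize(f["frame"][20:320,20:420,::-1],(400,300)),cv2.resize(g["frame"][80:260,150:390,::-1],(400,300))]))
E
```

```text
t: 26.35
tcp_pos: [0.4197, -0.1113, 0.1619]
tcp_rot: [0.135, 0.705, 0.685, 0.125]
contact_force: [-0.1, -0.7, 0.2]
opening: 0.0004
[ 1.18  0.45 -1.25  2.45  1.28  0.44  0.43]
```

View pics/s9.png

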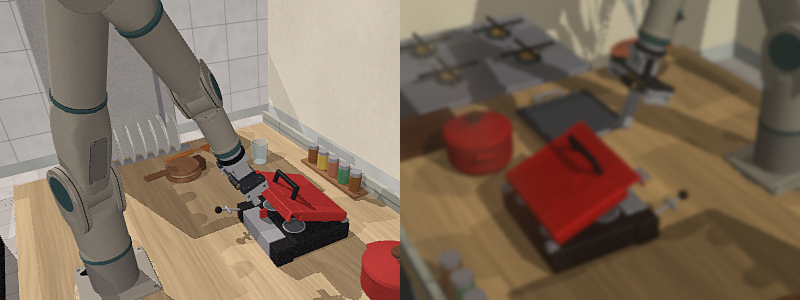

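```bash
cat > st.py <<'E'
from h import *
o=robot.get_obs(); F,T=o["contact_force"],o["torque"]; R=Ro.from_quat(o["tcp_rot"][[1,2,3,0]]).as_matrix()
print("q",o["joint_positions"].round(3),"F",F.round(1),"T",T.round(2),"z",R[:,2].round(3),"x",R[:,0].round(3),"t",round(o["t"],2))
if np.linalg.norm(F)>4: print("arm (world, from ref)",(np.cross(F,T)/(F@F)).round(3))
E
python3 -m crank '{"xyz":[[-0.002,-0.001,0.01],[-0.002,-0.001,0.015],[-0.002,-0.001,0.015]],"twist":[0,0,0]}'; python3 st.py; python3 -m crank '{"xyz":[[-0.002,-0.001,0.005],[-0.003,-0.002,0.008],[-0.003,-0.002,0.008]],"twist":[0,0,0]}'; python3 st.py
```

```text
t: 26.82
tcp_pos: [0.4237, -0.1142, 0.1468]
tcp_rot: [0.135, 0.705, 0.685, 0.125]
contact_force: [0.1, -1.0, -0.3]
opening: 0.0005
q [ 1.129  0.486 -1.192  2.458  1.403  0.449  0.317] F [ 0.1 -1.  -0.3] T [0.05 0.34 0.01] z [ 0.361 -0.02  -0.932] x [ 0.031  0.999 -0.009] t 26.82
t: 27.2
tcp_pos: [0.4245, -0.1179, 0.1386]
tcp_rot: [0.135, 0.706, 0.684, 0.125]
contact_force: [0.4, -0.6, -0.0]
opening: 0.0003
q [ 1.121  0.514 -1.182  2.464  1.467  0.465  0.263] F [ 0.4 -0.6 -0. ] T [0.03 0.36 0.02] z [ 0.361 -0.02  -0.932] x [ 0.032  0.999 -0.009] t 27.2
```

```bash
python3 -m crank '{"xyz":[[0,-0.001,0.005],[0,-0.002,0.009],[0,-0.002,0.009]],"twist":[0,0,0]}'; python3 st.py; python3 -m crank '{"xyz":[[0,-0.003,0.008],[0,-0.006,0.016],[0,-0.006,0.016]],"twist":[0,0,0]}'; python3 st.py
```

```text
t: 27.58
tcp_pos: [0.427, -0.1188, 0.1297]
tcp_rot: [0.134, 0.706, 0.684, 0.125]
contact_force: [-0.1, 0.7, -0.6]
opening: 0.0008
q [ 1.135  0.585 -1.246  2.467  1.513  0.548  0.212] F [-0.1  0.7 -0.6] T [ 0.1   0.34 -0.01] z [ 0.359 -0.019 -0.933] x [ 0.033  0.999 -0.007] t 27.57
t: 27.95
tcp_pos: [0.432, -0.1202, 0.1151]
tcp_rot: [0.131, 0.706, 0.685, 0.123]
contact_force: [-0.0, -0.1, 0.9]
opening: 0.0006
q [ 1.112  0.646 -1.246  2.466  1.574  0.6    0.16 ] F [-0.  -0.1  0.9] T [0.03 0.32 0.01] z [ 0.354 -0.017 -0.935] x [ 0.031  0.999 -0.006] t 27.95
```

The contact force isn't there on a slow repeat at the same place, so it was a transient, probably from a joint running into its limit. I'm continuing slowly.

```bash
python3 -m crank '{"xyz":[[-0.001,0.003,0.01],[-0.002,0.005,0.022],[-0.003,0.0075,0.033],[-0.003,0.0075,0.033]],"twist":[0,0,0,0]}'; python3 st.py
```

```text
t: 28.45
tcp_pos: [0.4507, -0.1242, 0.0868]
tcp_rot: [0.131, 0.706, 0.685, 0.123]
contact_force: [0.9, 0.9, 0.0]
opening: 0.0003
q [ 1.051  0.743 -1.199  2.45   1.691  0.663  0.074] F [0.9 0.9 0. ] T [0.05 0.33 0.02] z [ 0.354 -0.017 -0.935] x [ 0.032  0.999 -0.006] t 28.45
```

```bash
python3 -m crank '{"xyz":[[0,0.002,0.009],[0,0.005,0.018],[0,0.008,0.026],[0,0.008,0.026]],"twist":[0,0,0,0]}'; python3 st.py
python3 - <<'E'
from h import *
out=[]
for n in ("side","scene"):
    f=robot.grab_frame(n); u,v=proj(f,[.46,-.1,.1]).round().astype(int)
    c=cv2.resize(f["frame"][v-38:v+37,u-25:u+25,::-1],(400,600),interpolation=cv2.INTER_CUBIC)
    for X in ([.461,-.125,.084],):
        q=(proj(f,X)-[u-25,v-38])*8; cv2.circle(c,tuple(int(z) for z in q),3,(0,255,0),2)
    out.append(c)
cv2.imwrite("pics/s10.png",np.hstack(out))
E
```

```text
t: 28.95
tcp_pos: [0.4675, -0.125, 0.0656]
tcp_rot: [0.132, 0.706, 0.685, 0.123]
contact_force: [0.8, -0.6, -0.1]
opening: 0.0004
q [ 1.007  0.813 -1.168  2.429  1.759  0.71   0.031] F [ 0.8 -0.6 -0.1] T [0.04 0.27 0.01] z [ 0.354 -0.017 -0.935] x [ 0.032  0.999 -0.006] t 28.95
```

View pics/s10.png

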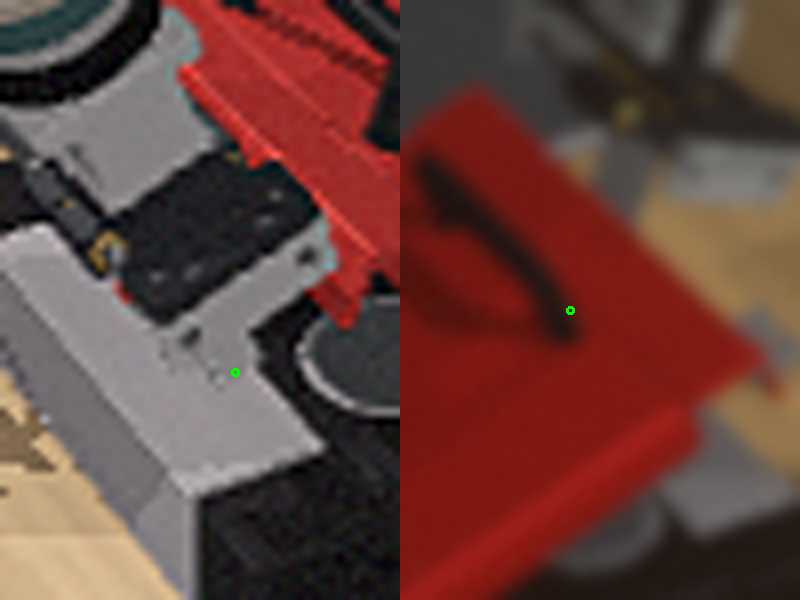

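The side view shows the tilted finger tip at (225,375) above the sill, on my prediction at (235,372), with a bit of the red tab showing left of the gripper at (120,290). I'll start the sweep towards +y.

```bash
python3 -m crank '{"xyz":[[0.008,0,0],[0.016,0,0],[0.024,0,0],[0.032,0,0],[0.038,0,0],[0.04,0,0]],"twist":[0,0,0,0,0,0]}'; python3 st.py; python3 -m crank '{"xyz":[[0.005,0,0],[0.01,0,0],[0.01,0,0]],"twist":[0,0,0]}'
```

```text
t: 29.8
tcp_pos: [0.4686, -0.0848, 0.0658]
tcp_rot: [0.132, 0.706, 0.685, 0.123]
contact_force: [0.4, 0.8, -0.0]
opening: 0.0004
q [ 0.896  0.813 -1.183  2.456  1.772  0.764 -0.106] F [ 0.4  0.8 -0. ] T [0.02 0.3  0.02] z [ 0.355 -0.018 -0.935] x [ 0.031  0.999 -0.007] t 29.8
t: 30.18
tcp_pos: [0.4689, -0.0749, 0.0657]
tcp_rot: [0.132, 0.706, 0.685, 0.123]
contact_force: [0.2, 0.2, -0.7]
opening: 0.0004
```

```bash
python3 -m crank '{"xyz":[[0.003,0,0],[0.006,0,0],[0.006,0,0]],"twist":[0,0,0]}';  python3 -m crank '{"xyz":[[0.003,0,0],[0.006,0,0],[0.006,0,0]],"twist":[0,0,0]}'; python3 st.py
```

```text
t: 30.55
tcp_pos: [0.4691, -0.0691, 0.0657]
tcp_rot: [0.132, 0.706, 0.685, 0.123]
contact_force: [-0.2, -0.2, -0.4]
opening: 0.0003
t: 30.92
tcp_pos: [0.4693, -0.063, 0.0657]
tcp_rot: [0.132, 0.706, 0.685, 0.123]
contact_force: [0.0, 0.0, -0.2]
opening: 0.0002
q [ 0.835  0.817 -1.194  2.465  1.77   0.797 -0.172] F [ 0.   0.  -0.2] T [-0.    0.33  0.02] z [ 0.355 -0.018 -0.935] x [ 0.032  0.999 -0.007] t 30.93
```

```bash
python3 -m crank '{"xyz":[[0.003,0,0],[0.006,0,0],[0.006,0,0]],"twist":[0,0,0]}';  python3 -m crank '{"xyz":[[0.003,0,0],[0.006,0,0],[0.006,0,0]],"twist":[0,0,0]}'; python3 st.py
```

```text
t: 31.3
tcp_pos: [0.4694, -0.0569, 0.0655]
tcp_rot: [0.132, 0.706, 0.685, 0.123]
contact_force: [-0.0, 0.1, 0.1]
opening: 0.0002
t: 31.68
tcp_pos: [0.4701, -0.0511, 0.0657]
tcp_rot: [0.132, 0.706, 0.685, 0.123]
contact_force: [-0.1, -0.3, 1.1]
opening: 0.0003
q [ 0.819  0.849 -1.247  2.467  1.747  0.86  -0.188] F [-0.1 -0.3  1.1] T [0.02 0.33 0.05] z [ 0.354 -0.018 -0.935] x [ 0.032  0.999 -0.007] t 31.68
```

```bash
python3 -m crank '{"xyz":[[0.003,0,0],[0.005,0,0],[0.005,0,0]],"twist":[0,0,0]}';  python3 -m crank '{"xyz":[[0.003,0,0],[0.005,0,0],[0.005,0,0]],"twist":[0,0,0]}'; python3 st.py
```

```text
t: 32.05
tcp_pos: [0.4702, -0.0479, 0.0655]
tcp_rot: [0.133, 0.707, 0.684, 0.122]
contact_force: [-0.7, -4.2, 1.2]
opening: 0.0005
t: 32.42
tcp_pos: [0.4705, -0.043, 0.0655]
tcp_rot: [0.133, 0.707, 0.684, 0.121]
contact_force: [-0.6, -5.0, 1.6]
opening: 0.0006
q [ 0.79   0.848 -1.245  2.468  1.742  0.871 -0.214] F [-0.6 -5.   1.6] T [-1.07  0.51 -0.41] z [ 0.353 -0.021 -0.935] x [ 0.034  0.999 -0.01 ] t 32.42
arm (world, from ref) [ 0.044 -0.07  -0.2  ]
```

Contact at y≈-0.049 with about 4–5 N, so the tab is sliding.

```bash
python3 -m crank '{"xyz":[[0.002,0,0],[0.004,0,0],[0.004,0,0]],"twist":[0,0,0]}';  python3 -m crank '{"xyz":[[0.001,0,0],[0.0015,0,0]],"twist":[0,0]}'; python3 st.py
```

```text
t: 32.8
tcp_pos: [0.4708, -0.0383, 0.0656]
tcp_rot: [0.132, 0.707, 0.684, 0.122]
contact_force: [-2.6, -4.5, -1.0]
opening: 0.0004
t: 33.05
tcp_pos: [0.4711, -0.0362, 0.0657]
tcp_rot: [0.132, 0.706, 0.685, 0.122]
contact_force: [-2.3, -4.6, 0.1]
opening: 0.0004
q [ 0.773  0.848 -1.246  2.468  1.74   0.875 -0.228] F [-2.3 -4.6  0.1] T [-0.89  0.85 -0.32] z [ 0.353 -0.018 -0.935] x [ 0.033  0.999 -0.007] t 33.05
arm (world, from ref) [ 0.053 -0.031 -0.23 ]
```

```bash
python3 -m crank '{"xyz":[[0.001,0,0],[0.001,0,0]],"twist":[0,0]}';  python3 -m crank '{"xyz":[[0.001,0,0],[0.001,0,0]],"twist":[0,0]}'
```

```text
t: 33.3
tcp_pos: [0.4712, -0.0352, 0.0657]
tcp_rot: [0.132, 0.706, 0.685, 0.122]
contact_force: [-2.7, -3.6, 0.2]
opening: 0.0003
t: 33.55
tcp_pos: [0.4712, -0.0347, 0.0657]
tcp_rot: [0.132, 0.707, 0.684, 0.122]
contact_force: [-2.5, -5.0, 1.9]
opening: 0.0005
```

```bash
python3 -m crank '{"xyz":[[0.001,0,0],[0.001,0,0]],"twist":[0,0]}'; python3 st.py
```

```text
t: 33.8
tcp_pos: [0.4712, -0.0343, 0.0656]
tcp_rot: [0.132, 0.707, 0.684, 0.122]
contact_force: [-4.2, -6.4, 1.5]
opening: 0.0006
q [ 0.765  0.848 -1.245  2.468  1.739  0.88  -0.236] F [-4.2 -6.4  1.5] T [-1.32  0.91 -0.51] z [ 0.353 -0.021 -0.935] x [ 0.034  0.999 -0.009] t 33.8
arm (world, from ref) [ 0.031 -0.067 -0.2  ]
```

```bash
python3 -m crank '{"xyz":[[0.001,0,0],[0.001,0,0]],"twist":[0,0]}';  python3 -m crank '{"xyz":[[0.001,0,0],[0.001,0,0]],"twist":[0,0]}'
```

```text
t: 34.05
tcp_pos: [0.4712, -0.0338, 0.0656]
tcp_rot: [0.133, 0.707, 0.684, 0.121]
contact_force: [-3.7, -6.9, 2.5]
opening: 0.0004
t: 34.3
tcp_pos: [0.4713, -0.0334, 0.0655]
tcp_rot: [0.133, 0.707, 0.684, 0.121]
contact_force: [-3.9, -7.8, 2.1]
opening: 0.0002
```

The force is climbing at about 2 N/mm, as the text gives for the springy stop, so the tab is at its end at about 8 N. I'll back off to the right, then retract along the tool.

```bash
python3 -m crank '{"xyz":[[-0.02,0,0],[-0.05,0,0],[-0.05,0,-0.025],[-0.05,0,-0.05],[-0.05,0,-0.05]],"twist":[0,0,0,0,0]}'; python3 st.py
python3 - <<'E'
from h import *
f=robot.grab_frame("side"); u,v=proj(f,[.47,-.06,.09]).round().astype(int)
cv2.imwrite("pics/s11.png",cv2.resize(f["frame"][v-45:v+45,u-60:u+60,::-1],(800,600),interpolation=cv2.INTER_CUBIC))
E
```

```text
t: 34.92
tcp_pos: [0.4535, -0.0792, 0.1147]
tcp_rot: [0.133, 0.705, 0.685, 0.124]
contact_force: [-0.2, -0.2, -1.2]
opening: 0.0005
q [ 0.959  0.65  -1.23   2.451  1.582  0.647  0.033] F [-0.2 -0.2 -1.2] T [-0.01  0.28 -0.04] z [ 0.357 -0.018 -0.934] x [ 0.03   1.    -0.008] t 34.92
```

View pics/s11.png

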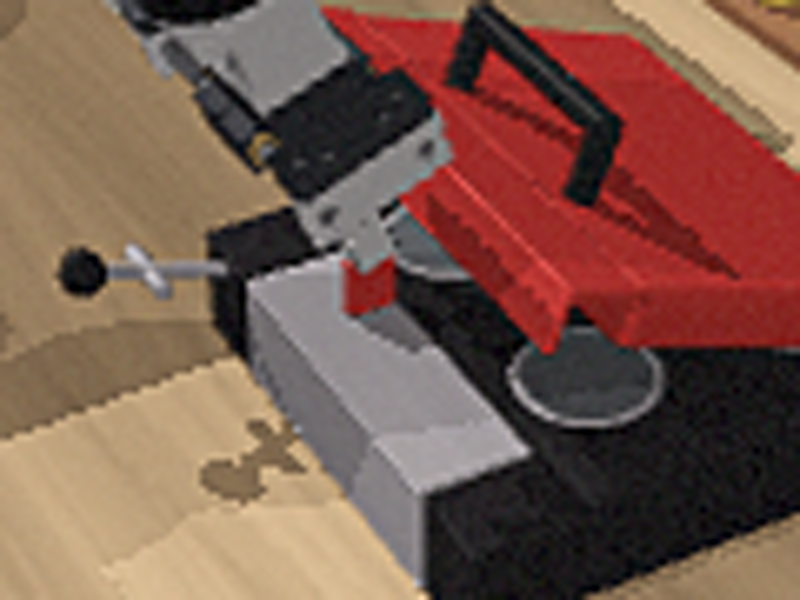

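The side view shows the finger clear above the tab, which stands at (370,287). The lid is at the stop and the lever lies forward. Next I push the lip up along its arc with the inclined finger face.

```bash
python3 -m crank '{"xyz":[[0,0.01,0.004],[0,0.0187,0.007],[0,0.028,-0.002],[0,0.0372,-0.0104],[0,0.0372,-0.0104]],"twist":[0,0,0,0,0]}'; python3 st.py
```

```text
t: 35.6
tcp_pos: [0.4814, -0.0808, 0.1343]
tcp_rot: [0.13, 0.707, 0.685, 0.121]
contact_force: [-6.7, 0.0, 1.2]
opening: 0.0004
q [ 0.956  0.613 -1.211  2.354  1.405  0.62   0.228] F [-6.7  0.   1.2] T [ 0.06  1.54 -0.03] z [ 0.349 -0.018 -0.937] x [ 0.033  0.999 -0.007] t 35.6
arm (world, from ref) [-0.042 -0.003 -0.223]
```

```bash
python3 -m crank '{"xyz":[[0,0.007,-0.0055],[0,0.014,-0.011],[0,0.02,-0.016],[0,0.034,-0.024],[0,0.034,-0.024]],"twist":[0,0,0,0,0]}'; python3 st.py;  python3 - <<'E'
from h import *
f=robot.grab_frame("side"); u,v=proj(f,[.47,-.06,.11]).round().astype(int)
cv2.imwrite("pics/s12.png",cv2.resize(f["frame"][v-60:v+45,u-60:u+80,::-1],(800,600),interpolation=cv2.INTER_CUBIC))
E
```

```text
t: 36.22
tcp_pos: [0.5043, -0.0815, 0.1686]
tcp_rot: [0.13, 0.707, 0.685, 0.121]
contact_force: [-6.8, 0.5, 3.1]
opening: 0.0005
q [ 0.973  0.553 -1.216  2.259  1.184  0.614  0.457] F [-6.8  0.5  3.1] T [-0.02  1.63 -0.04] z [ 0.348 -0.018 -0.937] x [ 0.033  0.999 -0.007] t 36.23
arm (world, from ref) [-0.09  -0.005 -0.198]
```

```bash
python3 -m crank '{"xyz":[[0,0.013,-0.008],[0,0.027,-0.015],[0,0.042,-0.02],[0,0.056,-0.025],[0,0.0713,-0.029],[0,0.087,-0.031],[0,0.102,-0.033],[0,0.1175,-0.034],[0,0.1175,-0.034]],"twist":[0,0,0,0,0,0,0,0,0]}'; python3 st.py
```

```text
t: 37.4
tcp_pos: [0.6052, -0.0839, 0.2427]
tcp_rot: [0.131, 0.706, 0.685, 0.123]
contact_force: [-0.1, -0.0, -0.5]
opening: 0.0006
q [ 0.907  0.571 -1.215  1.933  0.902  0.8    0.796] F [-0.1 -0.  -0.5] T [0.03 0.39 0.02] z [ 0.352 -0.016 -0.936] x [ 0.032  0.999 -0.005] t 37.4
```

```bash
cat > lid.py <<'E'
from h import *
fs=[robot.grab_frame(n) for n in ("side","scene")]
r=[robot.spot_point(f,"lid_handle") for f in fs]
print([[(np.round(d["at"],1).tolist(),round(d["score"],2)) for d in x[:2]] for x in r])
for n,f,x in zip(("side","scene"),fs,r):
    th=np.arange(.3,1.5,.1)
    P_=[proj(f,[.682-.189*np.cos(.385+t),-.065,.07+.189*np.sin(.385+t)]) for t in th]
    if x: print(n,"best th",th[np.argmin([np.linalg.norm(p-x[0]["at"]) for p in P_])].round(2),"err",min(np.linalg.norm(p-x[0]["at"]) for p in P_).round(1))
u,v=proj(fs[0],[.6,-.06,.2]).round().astype(int)
cv2.imwrite("pics/lid.png",np.hstack([cv2.resize(f["frame"][v-60:v+60,u-40:u+40,::-1],(400,600),interpolation=cv2.INTER_CUBIC) for f,(u,v) in ((f,proj(f,[.6,-.06,.17]).round().astype(int)) for f in fs)]))
E
python3 lid.py
```

```text
[[([343.1, 168.3], 0.59)], [([219.8, 165.0], 0.57)]]
side best th 1.2 err 2.3
scene best th 1.2 err 2.0
```

```bash
python3 -m crank '{"xyz":[[0,0.01,0.001],[0,0.02,0.002],[0,0.03,0.003],[0,0.036,0.004],[0,0.036,0.004]],"twist":[0,0,0,0,0]}'; python3 st.py; python3 lid.py
```

```text
t: 38.22
tcp_pos: [0.6409, -0.0851, 0.253]
tcp_rot: [0.132, 0.706, 0.685, 0.123]
contact_force: [-0.5, -0.6, -0.7]
opening: 0.0001
q [ 0.858  0.609 -1.199  1.836  0.899  0.858  0.829] F [-0.5 -0.6 -0.7] T [ 0.02  0.39 -0.03] z [ 0.355 -0.017 -0.935] x [ 0.032  0.999 -0.006] t 38.23
[[([350.2, 167.1], 0.76)], []]
side best th 1.3 err 1.8
```

```bash
sed -i 's/np.arange(.3,1.5,.1)/np.arange(.3,1.5,.02)/' lid.py; python3 -m crank '{"xyz":[[0,0.008,0.003],[0,0.014,0.005],[0,0.014,0.005]],"twist":[0,0,0]}'; python3 st.py; python3 lid.py
```

```text
t: 38.8
tcp_pos: [0.6552, -0.0857, 0.2528]
tcp_rot: [0.132, 0.706, 0.685, 0.123]
contact_force: [-0.3, -0.7, -0.1]
opening: 0.0003
q [ 0.834  0.629 -1.186  1.8    0.904  0.878  0.838] F [-0.3 -0.7 -0.1] T [ 0.    0.48 -0.02] z [ 0.354 -0.018 -0.935] x [ 0.032  0.999 -0.007] t 38.8
[[([352.1, 168.1], 0.8)], []]
side best th 1.36 err 0.2
```

View pics/lid.png

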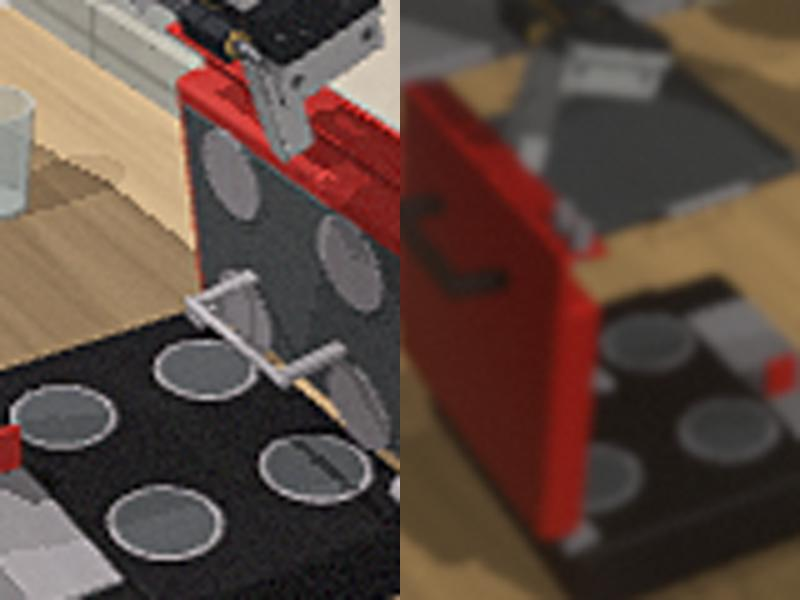

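The lid stands near upright, with the finger on the lip at (290,150) and the tab and sill intact. I'll give one small extra push, then retreat along the contact normal.

```bash
python3 -m crank '{"xyz":[[0,0.005,0.002],[0,0.009,0.003],[0,0.009,0.003]],"twist":[0,0,0]}'; python3 st.py; python3 -m crank '{"xyz":[[0,-0.01,0],[0,-0.04,0],[0,-0.09,0],[0,-0.12,-0.03],[0,-0.12,-0.08],[0,-0.12,-0.12],[0,-0.12,-0.12],[0,-0.12,-0.12]],"twist":[0,0,0,0,0,0,0,0]}'; python3 st.py; python3 lid.py
```

```text
t: 39.38
tcp_pos: [0.6629, -0.0859, 0.2526]
tcp_rot: [0.131, 0.706, 0.685, 0.121]
contact_force: [-4.8, 0.2, 1.5]
opening: 0.0007
q [ 0.819  0.641 -1.18   1.777  0.905  0.892  0.844] F [-4.8  0.2  1.5] T [ 0.03  1.36 -0.04] z [ 0.351 -0.018 -0.936] x [ 0.032  0.999 -0.008] t 39.38
arm (world, from ref) [-0.08  -0.005 -0.256]
t: 40.38
tcp_pos: [0.5091, -0.0811, 0.3226]
tcp_rot: [0.132, 0.706, 0.685, 0.122]
contact_force: [0.4, 0.4, -0.3]
opening: 0.0001
q [ 1.17   0.213 -1.235  2.008  0.348  0.723  1.296] F [ 0.4  0.4 -0.3] T [0.02 0.34 0.04] z [ 0.353 -0.019 -0.935] x [ 0.033  0.999 -0.008] t 40.38
[[([357.8, 167.0], 0.74), ([240.3, 230.9], 0.66)], [([205.4, 172.2], 0.84), ([281.0, 201.2], 0.25)]]
side best th 1.48 err 1.1
scene best th 1.48 err 2.3
```

```bash
python3 -c "
from bench import robot
print(robot.sign_off())"
```

```text
the job is handed in; nothing more can be done
None
```

The arepa maker is open and I handed the job in at about 40.5 s of the 72 s. The lid stood near its upper end when I let go, and the arm was clear of everything.

**What I did**
- **Latch:** I pushed the lever to its end. In both views the ball sat on the mark for 1.25 rad.
- **Lid to the first stop:** I lifted it by the handle until it stalled, at about 12 N, and let go.
- **Hidden tab:** I tilted the shut fingers about 21° and swept from the right. They met the tab at about 4–5 N. I slid it to its springy stop, where the force climbed at about 2 N/mm, and eased off at about 8–9 N.
- **Lid upright:** I pushed the lip up along its arc with the finger at about 5–7 N, then backed off.

**Last checks**
- The lid angle came out at about 1.48 rad in both views. That is slightly above the 1.45 hard end, so the estimate is a little high and the lid is near its end.
- Contact force on the tool was about zero.
- I did not re-measure the bystander objects at the end, and the lever was last seen, still forward, before the final swing.

**What went wrong or disagreed**
- **Latch over-press:** at the lever's end stop the fingers pressed down with about 74 N before I lifted off. That is under the 120 N wrist limit but far more than the lever needed.
- **Force spike:** a reading of about 29 N showed up while I was changing arm posture. It did not come back on a slow repeat at the same place, and I did not confirm its cause.
- **Finger length:** the fingertips were about 20 mm short of the reported tool point, so I allowed for that.
- **Tilt:** the rows have no tilt input, so I got the tilt by driving the arm to its reach limits. It came to 21° instead of the suggested 40°.

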